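# Clear the cash box lid, then unlock it and hold the key turned

### The arm

A 6-joint arm with a two-finger parallel gripper is mounted at the origin on the work surface. World frame = base frame: x ahead of the robot, y to its left, z up, the work surface at z = 0. Lengths are in mm, angles in rad, forces in N, time in s.
With the tool pointing down it reaches from about 325 to 900 mm from the base axis. Payload 6.1 kg.
Tool frame: the origin (TCP) lies between the finger pads; the fingertips stand 22 mm ahead of it and the grasp point (between the pads) lies 3 mm ahead of it (ctrl.tip_extent is the distance from the TCP to the fingertips, in mm); z points along the fingers, y is the line along which they close (so a half turn about z gives the same grasp; the last joint's range is limited). The gripper opens to 87 mm and grips with 3 to 60 N. Pads are 19 mm wide; open, the fingers measure 117 mm over their backs; the gripper's body (75 mm by 190 mm) begins 51 mm behind the grasp point.
Start: joints at [1.156, 0.22, 1.526, -0, 1.395, -0.126], TCP at [178, 599.109, 244.538] pointing down, gripper open.
Joint ranges: [-2.98, 2.98], [-0.91, 2.08], [0.09, 2.57], [-1.24, 4.39], [0.2, 2.65], [-2.68, 2.68]. Speed limits (rad/s): [2.57, 2.57, 3.01, 3.14, 3.14, 3.14].

### API

Orientations are given as a 3x3 rotation matrix whose columns are the frame's x, y, z axes.
In Python, from bench import ctrl gives the robot as it stands. Calls block until the motion is done:
- ctrl.movep(position, orientation): joint-space move of the TCP to a pose.
- ctrl.move_straight(position, attitude=None, feed=150, stop_force=None): straight line of the TCP; attitude=None keeps the orientation; feed is the mean speed in mm/s. With stop_force (N) it stops when the force on the tool has changed by that much, and returns True; else False.
- ctrl.move_j(angles): joint-space move.
- ctrl.gripper_to(opening, f_grip=None): opening from 0.0 (shut) to 1.0 (fully open); f_grip is the grip in N (None keeps the last); returns when the fingers have stopped.
- ctrl.wait(seconds).
- ctrl.inverse_kinematics(position, orientation): joint angles nearest the present ones, or None.
- ctrl.sense(): the state.
- ctrl.get_image(name): name is "scene" or "top" or "wrist"; returns a dict with "frame" (480x640x3 uint8, red, green, blue), "K" (3x3 intrinsics, pixels), "position" and "rotation" of the camera in the world. Camera axes: x right, y up, looking along -z (the intrinsics and any distortion apply to the point x, -y, -z); pixel columns grow to the right and rows downward; lengths in mm; the calibration is good to about 2 mm. A picture is of the moment at which its call begins. There is no depth.
A pose or a line that the arm cannot do raises ctrl.MotionError and nothing moves.
- ctrl.job_done(): hands the job in; it is judged then, once.
The state is a dict: "clock": time; "joint_positions": joint angles; "qvel": joint speeds; "joint_efforts": joint torques, N m; "tcp_pos": TCP position; "orientation": TCP orientation; "ft_force": force on the tool from outside, world axes, zero at the start; "torque": the same for the moment, N m; "finger_gap": opening from 0.0 (shut) to 1.0 (fully open); "finger_force": force on a finger pad.
Only numpy, scipy, OpenCV 4.12 (cv2) and the standard library are available. Lean on these libraries where they do the work, as an engineer would, in place of code of your own. Each camera call takes 0.05 s, during which the arm holds its last target. There are 200 camera calls.

### The job

At the optician's desk, first clear the cash box: take the white cup off its lid and nest it upright inside the matching cup on the desk, and let go of it. Then take the key out of the black caddy, push it fully home into the lock in the lid (wiggle it a little if the pins stick) and turn it clockwise about a quarter turn to the stop. The lock springs back, so finish while still gripping the key and holding it turned; do not knock over or shift the spray bottle or the spectacle case.

Things in the scene. Friction and masses are not known exactly. Their poses are not given: they have to be found in the camera images.
- lid_cup_mid (a point): Loose white plastic cup standing upright on the cash box lid (lid 100 mm above the desk). 60 mm tall; outside diameter 31 mm at the foot widening to 59 mm at 54 mm up, then a straight 6 mm collar of 59 mm diameter to the rim; wall 2 mm, open top, thick base (inner floor 22 mm up), 50 to 100 g. The point is on its axis, 30 mm above its foot; z is up its axis.
- desk_cup_mid (a point): The matching loose cup (same shape and size) standing upright on the desk. The point is on its axis, 30 mm above its foot, z up. When nested, the upper cup sits 22 mm higher, its foot on the inner floor of the lower one.
- key_bow (a point): Centre of the flat grey plastic bow (head) of a loose 78 mm double-bit key, 40 to 85 g, standing bit-down in the caddy. Bow 36 mm (x) by 10 mm (y) by 38 mm tall; z runs up the key, x along bow and bit width. Pinch the bow firmly across its 10 mm thickness (y). A half turn about z gives the same shape.
- key_tip (a point): Centre of the key's lower end face, 59 mm below the bow's centre; same axes. From this end up: flat steel bit 24 mm (x) by 6 mm (y), 18 mm tall; round neck 7 mm thick up to 28 mm; round collar 16 mm diameter from 28 to 34 mm; 10 mm stem to 40 mm; bow from 40 to 78 mm.
- caddy: Fixed black block 60 (x) x 110 (y) x 45 mm, origin at the centre of its underside. The key stands in its socket 30 mm from the centre along y, collar on the top face, 28 mm of the key inside: lift it straight up. Two fixed stub screwdrivers, 13 mm thick, stand at y = -22 and -42 mm, tops 83 mm above the desk.
- cashbox: Fixed grey steel cash box, 180 (x) x 260 (y) x 100 mm, origin at the centre of its underside. In its lid, 60 mm from the middle along y, is a 50 mm square steel lock plate, 2 mm proud of the lid. Its lid does not open in this job.
- lock_mouth (a point): Centre of the keyhole at the lock plate's top face, 102 mm above the desk; z up, x along the slot, 27.4 (x) by 8.4 mm (y), 2.5 mm chamfer. The key goes straight down, bit along the slot, until its collar rests on the plate, its end 28 mm deep. 5 to 20 mm down, sticky spring pins at both ends of the slot catch the bit: push with 5 to 15 N and wiggle slightly along x.
- lock_plug (a joint): Angle of the lock's plug, rad: 0 at rest, its slot in line with the keyhole, growing clockwise seen from above, stop at 1.5. About 0.1 rad of play on the key; a return spring (0.02 to 0.07 N m) turns it back when let go. It can be turned only with the key fully home.
- spray: Bystander: clear spray bottle with white pump, 36 mm diameter, 117 mm tall, origin at the centre of its foot.
- case: Bystander: blue spectacle case lying flat, 160 x 60 x 36 mm, origin at the centre of its underside, long axis x.

How it is judged:
By the outcome, as a careful person would: the job done as asked, in the order asked, and still so for the second after the job is handed in, while the arm keeps its last pose, push and grip.
It also fails if it takes over 72 s, if anything falls off the work surface, if the arm or the gripper's body presses on something with over 40 N, if the wrist force passes 120 N, or if a joint passes its speed limit or range.

## Working session

There is one attempt and no reset: what is moved stays moved. The work goes in short steps, each a Python script; the robot and the scene stay as the last script left them, time stands still between calls to the robot, and variables do not carry over. Pictures are saved under pics/ and viewed, at most 10 in all, crops included, and the job is handed in when it is done.

```bash
ls; mkdir -p pics; python3 - <<'E'
from bench import ctrl
import cv2,numpy as np
for n in ("scene","top"):
    d=ctrl.get_image(n); cv2.imwrite(f"pics/{n}0.png",d["frame"][:,:,::-1])
    print(n,{k:(np.round(v,3).tolist()) for k,v in d.items() if k!="frame"})
s=ctrl.sense(); print(s["clock"],s["orientation"],s["ft_force"])
E
```

```text
pics
scene {'K': [[468.089, 0.0, 309.551], [0.0, 468.089, 238.549], [0.0, 0.0, 1.0]], 'position': [1137.081, -421.426, 632.042], 'rotation': [[0.573, -0.523, 0.63], [0.819, 0.365, -0.442], [0.002, 0.77, 0.638]]}
top {'K': [[560.453, 0.0, 327.743], [0.0, 560.453, 235.458], [0.0, 0.0, 1.0]], 'position': [426.811, -86.048, 1270.575], 'rotation': [[-0.026, 0.987, -0.16], [-1.0, -0.027, -0.006], [-0.01, 0.16, 0.987]]}
0.1 [[-9.58582138e-01  2.84815268e-01 -7.39700714e-04]
 [ 2.84816122e-01  9.58580794e-01 -1.62414631e-03]
 [ 2.46481230e-04 -1.76755633e-03 -9.99998407e-01]] [ 0.24013207 -0.47197888 -0.12543843]
```

View pics/top0.png

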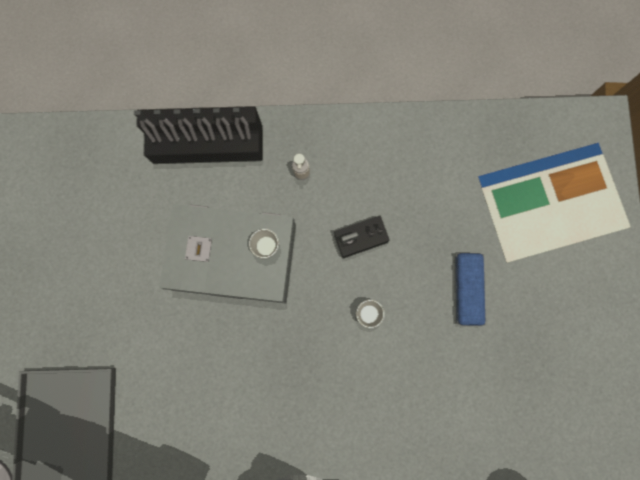

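View pics/scene0.png

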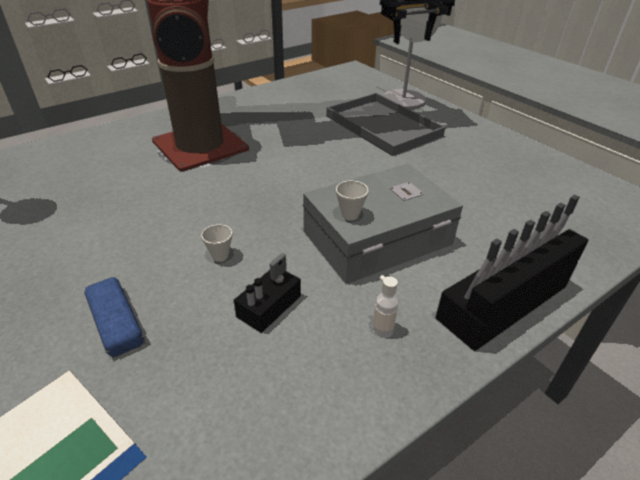

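The top view shows the lid cup rim at about (264,244), desk cup (370,314), caddy (361,237) with the key at its left end (349,239), lock plate (198,249), spray bottle (301,167) and case (470,289). The scene view agrees with this layout.

```bash
cat > h.py <<'E'
from bench import ctrl
import cv2,numpy as np
def snap(n,f=None):
    d=ctrl.get_image(n)
    if f: cv2.imwrite("pics/"+f,d["frame"][:,:,::-1])
    return d
def cast(d,uv,z):
    uv=np.atleast_2d(np.float64(uv)); K=d["K"]
    c=np.c_[(uv[:,0]-K[0,2])/K[0,0],-(uv[:,1]-K[1,2])/K[1,1],-np.ones(len(uv))]@np.array(d["rotation"]).T
    p=np.array(d["position"]); return p+c*((z-p[2])/c[:,2])[:,None]
def down(yaw):  # tool y axis (closing line) at angle yaw in world
    c,s=np.cos(yaw),np.sin(yaw)
    y=np.array([c,s,0]); z=np.array([0,0,-1.]); return np.c_[np.cross(y,z),y,z]
E
python3 - <<'E'
from h import *
d=snap("top")
for n,uv,z in [("lidcup",(264,243),160),("deskcup",(370,313),60),("key",(349,239),95),("cad_low",(345,250),45),("lock",(199,249),102),("spray",(302,170),60),("case",(470,289),36),
  ("box a",(173,205),100),("box b",(295,214),100),("box c",(284,300),100),("box d",(163,289),100)]:
    print(n,cast(d,uv,z)[0].round(0))
w=snap("wrist"); s=ctrl.sense()
R=np.array(s["orientation"]); print("cam in tool",(R.T@(np.array(w["position"])-s["tcp_pos"])).round(1)); print((R.T@np.array(w["rotation"])).round(3),w["K"])
E
```

```text
lidcup [595.  49. 160.]
deskcup [ 453. -165.   60.]
key [ 609. -124.   95.]
cad_low [ 592. -116.   45.]
lock [595. 193. 102.]
spray [773. -25.  60.]
case [ 500. -387.   36.]
box a [692. 251. 100.]
box b [665. -10. 100.]
box c [483.  16. 100.]
box d [513. 268. 100.]
cam in tool [  81.3   -0.3 -138.7]
[[-0.     0.957  0.291]
 [ 1.     0.001 -0.   ]
 [-0.     0.291 -0.957]] [[347.78052581   0.         323.22202647]
 [  0.         347.78052581 236.51730736]
 [  0.           0.           1.        ]]
```

```bash
python3 - <<'E'
from h import *
ctrl.movep([595,49,330],down(1.4))
d=snap("wrist","w1.png"); print(d["position"]); print(ctrl.sense()["joint_positions"],ctrl.sense()["clock"])
E
```

```text
[514.70880288  63.51661148 468.73046036]
[-4.84164535e-02  1.12118726e-01  1.49009260e+00  1.97971729e-04
  1.53957571e+00 -1.44967900e+00] 2.7167
```

View pics/w1.png

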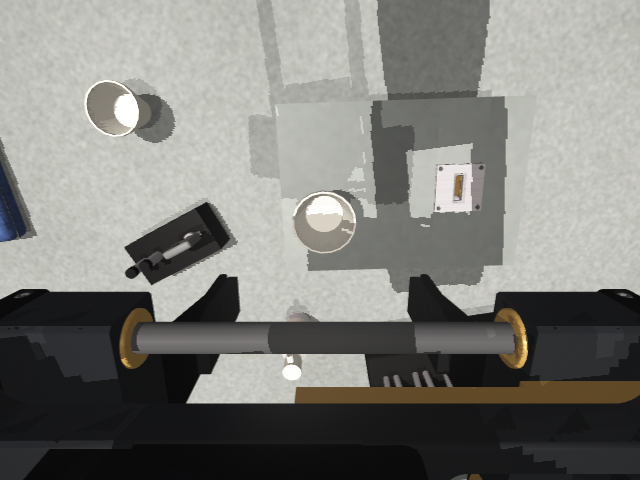

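The wrist view shows the lid cup rim centred near (325,221), desk cup rim (112,108), caddy (182,243) and the lock plate with its brown slot at (459,187).

```bash
python3 - <<'E'
from h import *
d=snap("wrist"); f=d["frame"]; g=cv2.GaussianBlur(cv2.cvtColor(f,cv2.COLOR_RGB2GRAY),(3,3),0)
for n,(u,v),z in [("lid",(325,221),160),("desk",(112,108),60)]:
    y0,x0=v-45,u-45
    c=cv2.HoughCircles(g[y0:y0+90,x0:x0+90],cv2.HOUGH_GRADIENT,1,15,param1=100,param2=14,minRadius=24,maxRadius=36)
    for q in c[0][:4]:
        p=cast(d,[(q[0]+x0,q[1]+y0),(q[0]+x0+q[2],q[1]+y0)],z); print(n,q+[x0,y0,0],p[0].round(1),"R",np.linalg.norm(p[1]-p[0]).round(1))
f=f.astype(int); roi=(slice(150,225),slice(425,495))
m=((f[...,0]-f[...,2])>30).astype(np.uint8)[roi]
r=cv2.minAreaRect(cv2.findNonZero(m)); b=cv2.boxPoints(r)+[425,150]
print(r,cast(d,b,102).round(1),cast(d,b.mean(0),102).round(1))
m=(g[roi]>190).astype(np.uint8)
cs=max(cv2.findContours(m,0,2)[0],key=cv2.contourArea); r=cv2.minAreaRect(cs); b=cv2.boxPoints(r)+[425,150]
print("plate",cast(d,b,102).round(1),cast(d,b.mean(0),102).round(1))
up=lambda c:cv2.resize(c,None,fx=5,fy=5,interpolation=cv2.INTER_NEAREST)
a=d["frame"][:,:,::-1]
cv2.imwrite("pics/crop1.png",np.hstack([up(a[150:230,420:500]),up(a[200:280,150:230])]))
E
```

```text
lid [324.5        223.5         29.89999962] [595.   51.2 160. ] R 27.4
desk [118.5        103.5         32.09999847] [ 448.2 -153.2   60. ] R 35.3
desk [104.5        112.5         33.20000076] [ 454.5 -171.7   60. ] R 36.8
((32.51176452636719, 35.3470573425293), (6.442506313323975, 21.16823387145996), 4.398705005645752) [[603.1 189.3 102. ]
 [581.1 192.4 102. ]
 [582.7 199.  102. ]
 [604.8 196.  102. ]] [[592.8 194.2 102. ]]
plate [[550.8 163.4 102. ]
 [559.  210.9 102. ]
 [628.9 207.7 102. ]
 [620.2 157.5 102. ]] [[588.8 185.  102. ]]
```

View pics/crop1.png

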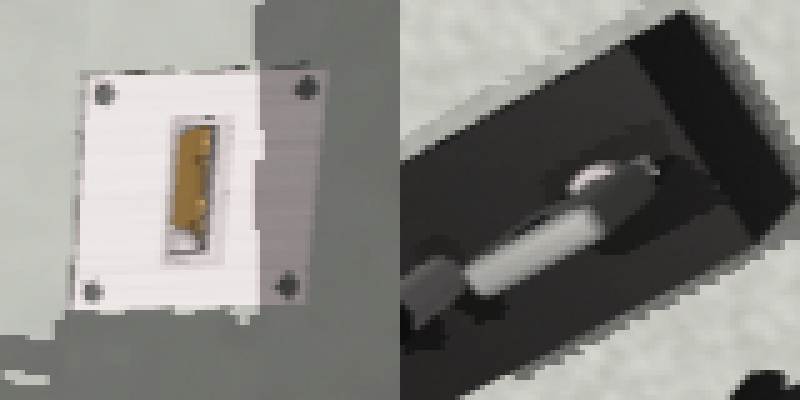

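```bash
python3 - <<'E'
from h import *
R=down(1.4)
ctrl.movep([594.7,50.5,230],R)
print(ctrl.move_straight([594.7,50.5,165],feed=120,stop_force=8))
ctrl.gripper_to(0.4,f_grip=15)
s=ctrl.sense(); print(s["finger_gap"]*87,s["finger_force"],s["ft_force"])
ctrl.move_straight([594.7,50.5,240],feed=150)
s=ctrl.sense(); print(s["finger_gap"]*87,s["finger_force"],s["ft_force"])
ctrl.movep([530,-150,240],down(1.4))
d=snap("wrist","w2.png"); s=ctrl.sense(); print(s["clock"],s["finger_gap"]*87)
E
```

```text
False
59.31416740038946 15.00013446318917 [ 0.64516034 -0.58588217  1.74335836]
58.850546448919665 14.99986624228768 [ 0.01230953  0.01954154 -1.3361954 ]
6.1 59.11520979043129
```

View pics/w2.png

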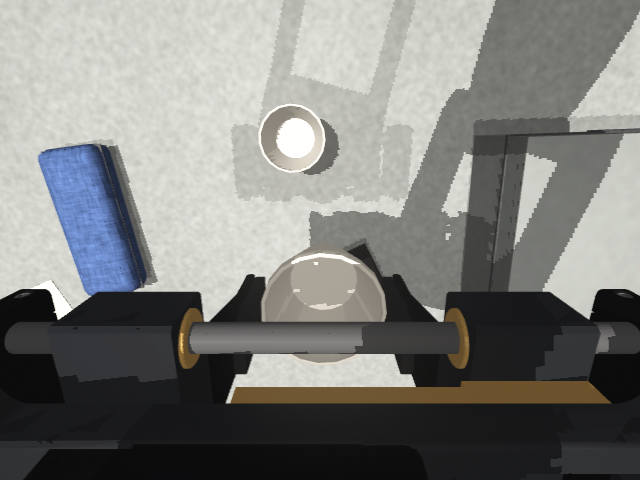

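The picture shows the desk cup rim centred near (292,138), clear of shadow. The held cup's rim is centred near (324,305).

```bash
python3 - <<'E'
from h import *
d=snap("wrist"); f=d["frame"]; g=cv2.cvtColor(f,cv2.COLOR_RGB2GRAY)
e=cv2.Canny(g,80,160)
def fit(c,r0,r1,z,vmax=480):
    # outermost edge along rays
    P=[]
    for t in np.linspace(0,2*np.pi,120,endpoint=False):
        for r in np.arange(r1,r0,-0.5):
            u,v=int(round(c[0]+r*np.cos(t))),int(round(c[1]+r*np.sin(t)))
            if v<vmax and e[v,u]: P.append((u,v)); break
    p=cast(d,P,z)[:,:2]
    for _ in range(4):
        A=np.c_[2*p,np.ones(len(p))]; x=np.linalg.lstsq(A,(p**2).sum(1),rcond=None)[0]
        R=np.sqrt(x[2]+x[:2]@x[:2]); res=abs(np.linalg.norm(p-x[:2],axis=1)-R); p=p[res<max(1,2*np.median(res))]
    print(x[:2].round(1),R.round(1),len(p),np.median(res).round(2)); return x[:2]
fit((292,138),26,37,60); fit((292,138),24,33,60)
s=ctrl.sense(); print("tcp",s["tcp_pos"])
fit((324,305),50,66,235,vmax=318)
t=snap("top"); print(cast(t,(370,313),60))
E
```

```text
[ 451.5 -163.7] 29.4 95 0.22
[ 451.9 -162.6] 28.2 106 0.33
tcp [ 530.48178862 -148.54254194  239.68808804]
[ 526.5 -148.1] 28.4 45 0.26
[[ 452.86154625 -164.68186086   60.        ]]
```

```bash
python3 - <<'E'
from h import *
R=down(1.4); x,y=451.6+2,-163.5
ctrl.movep([x,y,150],R); ctrl.wait(0.3); s=ctrl.sense(); p=s["tcp_pos"]; print(p,s["ft_force"],s["finger_gap"]*87)
hit=ctrl.move_straight([x,y,84],feed=60,stop_force=5); s=ctrl.sense(); print(hit,s["tcp_pos"],s["ft_force"],s["clock"])
E
```

```text
[ 455.02910573 -163.78771205  151.30898029] [ 0.14049164 -0.09626061 -0.2659662 ] 59.064794389166245
True [ 453.07465155 -163.23986369   86.93661368] [-0.83413333  0.33358815  4.04755167] 8.0167
```

```bash
python3 - <<'E'
from h import *
ctrl.gripper_to(0.95); 
ctrl.move_straight([453,-163.2,190],feed=200)
R=down(0.256); p=np.array([609,-124,230])-50*R[:,0]
print(ctrl.sense()["finger_gap"])
ctrl.movep(p,R); ctrl.wait(0.2)
d=snap("wrist","w3.png"); s=ctrl.sense(); print(s["clock"],s["tcp_pos"],s["joint_positions"])
E
```

```text
0.9490659001549735
10.8083 [ 621.31037077 -172.47574363  230.10329315] [-3.92964176e-01  2.76716012e-01  1.48669806e+00 -3.80041847e-05
  1.37814684e+00 -6.49013731e-01]
```

View pics/w3.png

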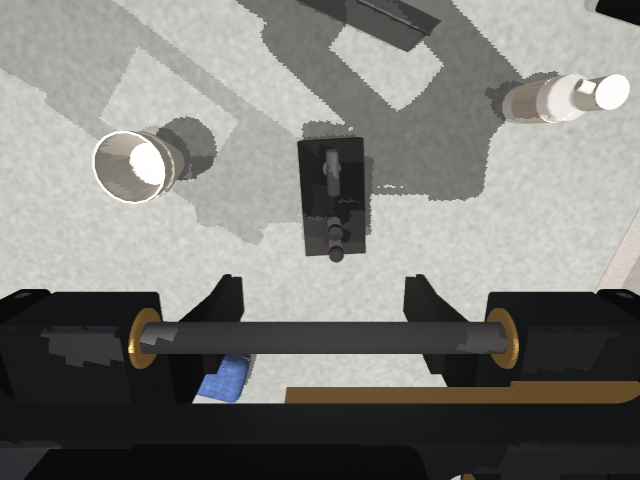

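The cups are nested (rim near (137,165)) and the key bow sits near (333,172), aligned with the caddy, which is within about 2° of the image vertical.

```bash
python3 - <<'E'
from h import *
d=snap("wrist"); g=cv2.cvtColor(d["frame"],cv2.COLOR_RGB2GRAY)
sub=g[144:204,316:352]; print(sub[::4,::2])
for th in (70,90,110):
    cs=max(cv2.findContours((sub>th).astype(np.uint8),0,2)[0],key=cv2.contourArea); r=cv2.minAreaRect(cs)
    b=cv2.boxPoints(r)+[316,144]; print(th,b.round(1).tolist(),cast(d,b,95)[:,:2].round(1).tolist(),cast(d,b.mean(0),95).round(1))
# caddy top edges
m=(g[120:262,290:375]<75).astype(np.uint8)
cs=max(cv2.findContours(m,0,2)[0],key=cv2.contourArea); print(cv2.boxPoints(cv2.minAreaRect(cs))+[290,120])
cv2.imwrite("pics/crop3.png",cv2.resize(d["frame"][125:265,285:385,::-1],None,fx=4,fy=4,interpolation=0))
E
```

```text
[[ 43  43  34  42  42  43  43  42  42  43  42  42  42  41  42  42  42  41]
 [ 43  40  33  32  32  32  34  43  46  45  41  42  41  42  41  41  41  40]
 [ 42  33  33  33  33  64  82  89  90  90  81  41  41  41  41  41  41  40]
 [ 36  39  31  31  33  72  87  97 105 110  92  52  39  40  39  41  40  40]
 [ 32  31  32  33  31  69  87  97 104 110  93  51  40  39  39  39  39  40]
 [ 32  32  32  33  99  72  85  96 104 108  93  81  30  29  29  29  28  29]
 [ 32  31  31  49 103  58  73  97 103 108  94  68  71  28  29  29  29  29]
 [ 31  31  31  30 102  62  68  71  83 106  93  70  29  29  29  29  29  28]
 [ 31  32  31  30  31  36  66  70  72  82  94  73  30  29  29  29  29  29]
 [ 31  31  31  30  30  39  67  69  71  71  69  61  28  29  29  28  28  29]
 [ 34  39  40  30  30  36  66  70  71  71  69  63  29  29  28  28  29  28]
 [ 39  39  39  39  38  40  65  69  70  70  69  65  28  28  28  27  28  28]
 [ 39  39  39  39  38  40  63  69  70  70  68  66  33  28  29  29  28  28]
 [ 39  40  40  38  38  39  40  43  47  40  33  29  28  29  29  29  28  29]
 [ 39  39  39  39  39  38  39  39  38  29  29  29  37  54  53  53  36  53]]
70 [[323.0, 151.0], [340.0, 151.0], [340.0, 185.0], [323.0, 185.0]] [[603.3, -109.1], [615.9, -105.8], [622.9, -130.9], [609.9, -134.3]] [[ 613.  -119.8   95. ]]
90 [[329.0, 153.0], [336.0, 153.0], [336.0, 178.0], [329.0, 178.0]] [[608.2, -109.4], [613.4, -108.0], [618.4, -126.4], [613.1, -127.8]] [[ 613.2 -117.8   95. ]]
110 [[334.0, 154.0], [334.0, 154.0], [334.0, 154.0], [334.0, 154.0]] [[612.1, -109.1], [612.1, -109.1], [612.1, -109.1], [612.1, -109.1]] [[ 612.1 -109.1   95. ]]
[[296.81448174 139.75347137]
 [362.48576355 136.00081635]
 [369.52238464 259.14157104]
 [303.85110474 262.89422607]]
```

View pics/crop3.png

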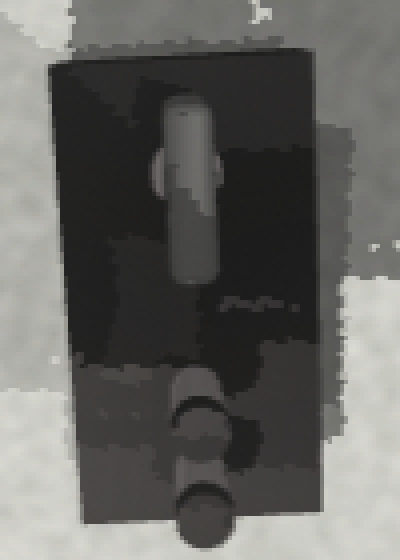

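```bash
python3 - <<'E'
from h import *
d=snap("wrist"); k=cast(d,(332.8,172.3),95)[0]; print(k, ctrl.sense()["tcp_pos"])
R=down(0.285)
ctrl.gripper_to(0.5,f_grip=45)
ctrl.movep([k[0],k[1],135],R); ctrl.wait(0.2); s=ctrl.sense(); print(s["tcp_pos"])
print(ctrl.move_straight([k[0],k[1],83],feed=80,stop_force=8))
ctrl.gripper_to(0,f_grip=45)
s=ctrl.sense(); print(s["tcp_pos"],s["finger_gap"]*87,s["finger_force"],s["ft_force"],s["torque"])
print(ctrl.move_straight([k[0],k[1],135],feed=60))
s=ctrl.sense(); print(s["finger_gap"]*87,s["ft_force"],s["clock"])
E
```

```text
[ 614.92772212 -122.79138529   95.        ] [ 621.4978094  -172.45218996  230.21916174]
[ 616.88851532 -124.33352395  138.036661  ]
False
[ 614.99223337 -122.80009813   83.08993937] 9.513554933525915 45.000141682103276 [0.75902947 0.58483392 0.72155667] [-0.11474132 -0.02273434 -0.04589441]
False
9.356779657740296 [-0.49534192  0.85386527 -0.45577424] 15.0333
```

```bash
python3 - <<'E'
from h import *
R=down(1.67)
s=ctrl.sense(); p=s["tcp_pos"]; ctrl.move_straight([p[0],p[1],230],feed=250)
p=np.array([593,194,225])-50*R[:,0]
ctrl.movep(p,R); ctrl.wait(0.5)
d=snap("wrist","w4.png"); s=ctrl.sense(); print(s["clock"],s["tcp_pos"],s["joint_positions"],s["finger_gap"]*87,d["position"])
a=d["frame"][:,:,::-1]
cv2.imwrite("pics/crop4.png",np.hstack([cv2.resize(a[120:220,280:380],(400,400),interpolation=0),cv2.resize(a[220:370,250:400],(400,400),interpolation=0)]))
E
```

```text
17.3417 [642.80753132 198.78084344 225.07863049] [ 1.82829333e-01  3.45954331e-01  1.41044659e+00 -8.31594631e-06
  1.38506620e+00 -1.48684587e+00] 9.906050166470587 [561.88266178 190.8905629  363.94291514]
```

View pics/w4.png

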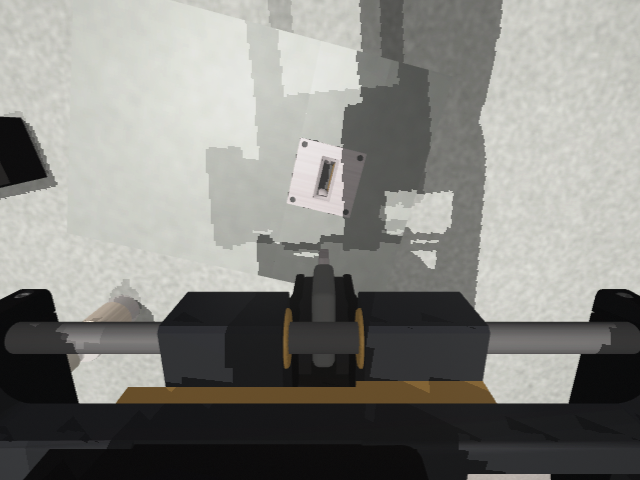

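View pics/crop4.png

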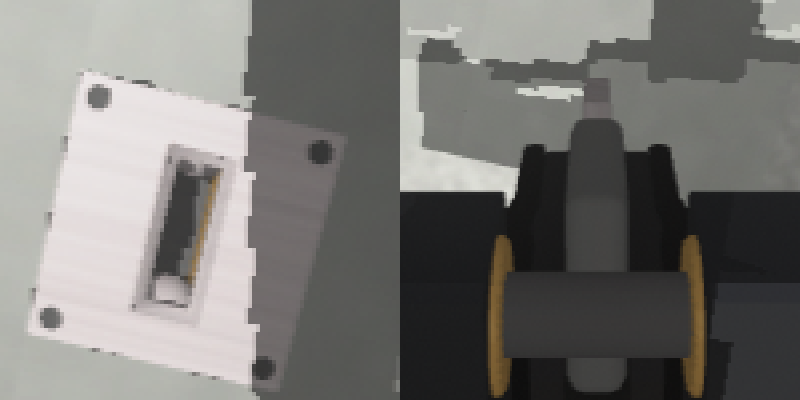

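The lock plate's screws are at about (304.5,144), (360,158), (346,212) and (292.5,199.5), putting the slot centre at (325.9,178.4) and rotated about 14° from the tool. The key's bit tip edge shows at (323.9,249.3).

```bash
python3 - <<'E'
from h import *
d=snap("wrist"); s=ctrl.sense(); T=np.array(s["tcp_pos"]); Rt=np.array(s["orientation"])
sc=np.array([(98,97),(320,152),(264,368),(50,318)])/4+[280,120]
sl=np.array([(170,145),(236,160),(196,322),(133,308)])/4+[280,120]
w=cast(d,sc,102)[:,:2]; v=cast(d,sl,102)[:,:2]; print(w.round(1).tolist(),v.round(1).tolist(),w.mean(0),v.mean(0))
a=lambda q:np.arctan2(q[1],q[0])
# box y direction: image left->right
print("y ang",a(w[1]-w[0]),a(w[2]-w[3]),"x ang+90",a(w[0]-w[3])-np.pi/2,a(w[1]-w[2])-np.pi/2, "slot",a(v[0]-v[3]),a(v[1]-v[2]), np.linalg.norm(w[1]-w[0]),np.linalg.norm(w[0]-w[3]))
e=cast(d,(323.9,249.3),T[2]-66)[0]; print("tip edge in tool",(Rt.T@(e-T)).round(2)); print("tool yaw",a(Rt[:,1]))
E
```

```text
[[572.5, 178.5], [578.3, 220.0], [619.7, 214.5], [614.0, 172.8]] [[579.7, 192.4], [581.2, 204.8], [612.1, 200.5], [610.6, 188.3]] [596.1432659  196.43910309] [595.90426151 196.50252038]
y ang 1.4331283237294654 1.435421154812027 x ang+90 1.4334398523035476 1.4390214642487886 slot 3.011051304357165 3.005533496409404 41.89127397830854 41.902213680508595
tip edge in tool [10.73  0.67 66.  ]
tool yaw 1.669838744009256
```

```bash
cat >> h.py <<'E'
YAW=1.435; RL=down(YAW); LOCK=np.array([596.0,196.5]); OFF=np.array([-1.3,0.67])
def lt(z,dx=0,dy=0):  # TCP for lock; dx,dy along tool x,y
    o=RL[:2,:2]@(np.array([dx,dy])-OFF); return [LOCK[0]+o[0],LOCK[1]+o[1],z]
def st(): s=ctrl.sense(); return [np.round(s["tcp_pos"],2).tolist(),np.round(RL.T@np.array(s["ft_force"]),2).tolist(),np.round(s["torque"],3).tolist(),round(s["clock"],2)]
E
python3 - <<'E'
from h import *
ctrl.movep(lt(195),RL); ctrl.move_straight(lt(176),RL,feed=40); ctrl.wait(0.3); print(lt(176),st())
d=snap("wrist","w5.png")
print(ctrl.move_straight(lt(163),RL,feed=25,stop_force=5),st())
cv2.imwrite("pics/crop5.png",cv2.resize(d["frame"][200:350,220:420,::-1],(800,600),interpolation=0))
E
```

```text
[np.float64(594.6212638449043), np.float64(196.01216128215174), 176] [[594.76, 196.04, 176.29], [0.81, 0.31, 1.29], [-0.03, 0.008, -0.015], 18.66]
False [[594.62, 196.01, 162.92], [1.05, 0.77, 0.38], [0.025, 0.006, 0.034], 19.38]
```

View pics/crop5.png

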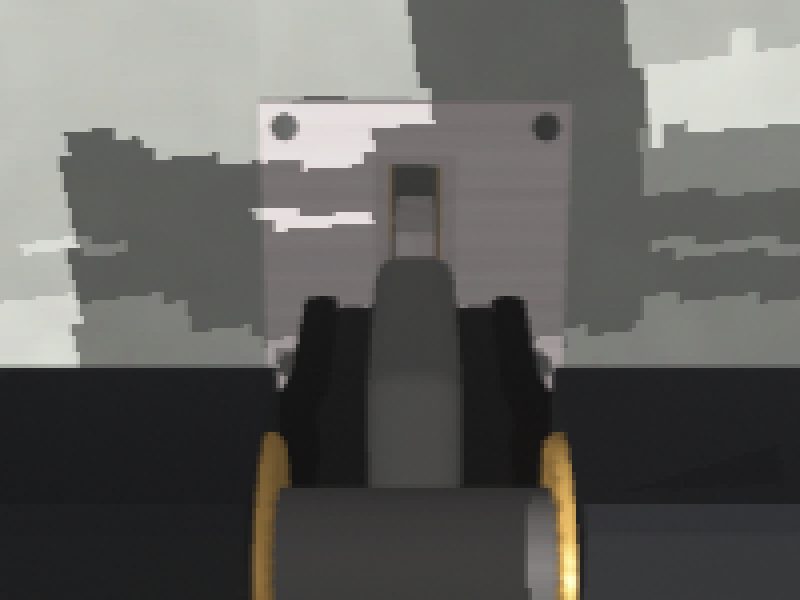

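The crop shows the bit centred laterally over the slot (column ~415) and nicely aligned; it has entered 5 mm without resistance. I'll push on with a small wiggle.

```bash
python3 - <<'E'
from h import *
ctrl.gripper_to(0,f_grip=60)
z=163; sgn=1
for i in range(40):
    p=ctrl.sense()["tcp_pos"]
    hit=ctrl.move_straight(lt(max(p[2]-6,137)),RL,feed=25,stop_force=9)
    s=st(); print(hit,s)
    if s[0][2]<141.2 and hit or s[0][2]<138 or s[3]>36: break
    if hit:
        z=s[0][2]-0.7
        for dx in (0.8,-0.8,0): ctrl.move_straight(lt(z,dx),RL,feed=25,stop_force=14)
        print("  w",st())
E
```

```text
False [[593.81, 195.99, 156.42], [2.34, 0.51, 0.74], [0.087, 0.398, 0.01], 19.98]
True [[595.05, 196.22, 152.54], [-1.2, 0.65, -0.28], [0.06, -0.393, -0.029], 20.25]
  w [[595.04, 196.01, 152.09], [-2.13, 1.64, -3.35], [0.095, -0.544, -0.045], 21.0]
False [[594.59, 195.86, 145.44], [-4.38, 0.42, 1.2], [0.097, -0.859, -0.056], 21.38]
True [[594.85, 195.9, 140.05], [-0.25, 0.31, -3.95], [-0.088, 0.023, 0.063], 21.69]
```

```bash
python3 - <<'E'
from h import *
for dx in (0.6,-0.6,0):
    print(ctrl.move_straight(lt(139,dx),RL,feed=15,stop_force=12),st())
print(ctrl.move_straight(lt(137.5),RL,feed=15,stop_force=12),st())
ctrl.wait(0.3); print(st(), ctrl.sense()["finger_gap"]*87)
E
```

```text
False [[594.71, 195.92, 139.99], [-1.65, -0.95, -5.52], [-0.196, -0.397, 0.072], 21.97]
False [[594.92, 195.92, 139.97], [2.59, -1.0, -8.61], [-0.229, 0.359, 0.003], 22.22]
False [[594.84, 195.91, 140.01], [-0.41, -1.21, -7.63], [-0.159, -0.009, -0.02], 22.47]
False [[594.91, 195.95, 139.89], [3.69, -2.11, -14.22], [-0.342, 0.719, 0.042], 22.72]
[[594.92, 195.95, 139.9], [2.84, -2.53, -14.03], [-0.366, 0.671, 0.023], 23.02] 9.420449284132498
```

```bash
cat >> h.py <<'E'
def turn(a,z):
    R=down(YAW-a); o=-R[:2,:2]@OFF; return [LOCK[0]+o[0],LOCK[1]+o[1],z],R
def yaw(): R=np.array(ctrl.sense()["orientation"]); return YAW-np.arctan2(R[1,1],R[0,1])
E
python3 - <<'E'
from h import *
for a in np.arange(0.15,1.51,0.15):
    p,R=turn(a,138.8); ctrl.move_straight(p,R,feed=15); s=ctrl.sense()
    print(round(a,2),round(yaw(),3),np.round(s["tcp_pos"],2)-np.round(p,2),np.round(s["ft_force"],1),np.round(s["torque"],3),round(s["clock"],1),round(s["finger_gap"]*87,2))
    if abs(s["torque"][2])>1.0 or np.linalg.norm(s["ft_force"])>35: print("stop"); break
E
```

```text
0.15 0.149 [0.5  0.16 1.21] [ 0.  -1.5  8.2] [-0.087 -0.157  0.026] 23.3 9.22
0.3 0.299 [0.62 0.22 1.19] [0.4 0.6 7.8] [ 0.005 -0.137 -0.002] 23.6 9.31
0.45 0.449 [0.71 0.31 1.2 ] [0.4 1.2 7.3] [ 0.009 -0.222 -0.015] 23.9 9.51
0.6 0.599 [0.85 0.33 1.22] [1.9 1.4 6.4] [ 0.058 -0.42   0.008] 24.2 9.33
0.75 0.749 [0.99 0.36 1.23] [1.8 0.6 7.1] [ 0.08  -0.512  0.011] 24.5 9.71
0.9 0.899 [1.14 0.35 1.23] [2.4 0.5 6.3] [ 0.02  -0.597  0.029] 24.8 9.18
1.05 1.049 [1.2  0.35 1.22] [3.3 0.8 5.2] [ 0.027 -0.671  0.059] 25.1 9.77
1.2 1.199 [1.36 0.29 1.23] [3.6 1.3 6. ] [ 0.004 -0.703  0.047] 25.4 9.51
1.35 1.349 [1.5  0.21 1.24] [4.2 0.6 5.5] [-0.031 -0.81   0.034] 25.7 9.51
1.5 1.497 [1.6  0.11 1.24] [ 4.7 -0.6  4.8] [-0.079 -0.945  0.022] 26.0 9.19
```

```bash
python3 - <<'E'
from h import *
for a in np.arange(1.53,1.80,0.03):
    p,R=turn(a,138.8); ctrl.move_straight(p,R,feed=15); ctrl.wait(0.15); s=ctrl.sense()
    print(round(a,2),round(yaw(),3),np.round(s["ft_force"],1),np.round(s["torque"],3),round(s["joint_efforts"][5],2),round(s["clock"],1))
    if abs(s["torque"][2])>0.5: print("stop"); break
E
```

```text
1.53 1.527 [5.  0.6 4.9] [-0.174 -0.943  0.053] 0.07 26.4
1.56 1.557 [5.  0.8 4.8] [-0.107 -0.939  0.07 ] 0.07 26.8
1.59 1.587 [5.9 0.1 5.8] [-0.101 -0.979  0.094] 0.07 27.2
1.62 1.617 [5.4 0.4 5.2] [-0.141 -0.997  0.157] 0.07 27.6
1.65 1.646 [ 5.3 -1.   4.8] [-0.105 -1.018  0.227] 0.21 28.0
1.68 1.676 [5.7 0.7 5.8] [-0.186 -1.04   0.416] 0.43 28.4
1.71 1.705 [6.3 0.4 6.1] [-0.21  -1.008  0.649] 0.67 28.8
stop
```

```bash
python3 - <<'E'
from h import *
ctrl.wait(1.0); s=ctrl.sense(); print(yaw(),s["tcp_pos"],np.round(s["torque"],2),s["finger_force"],s["clock"])
snap("scene","end.png")
E
```

```text
1.7052592226000958 [597.38318631 197.984374   140.05724216] [-0.17 -1.01  0.67] 60.002398481592536 29.8167
```

View pics/end.png

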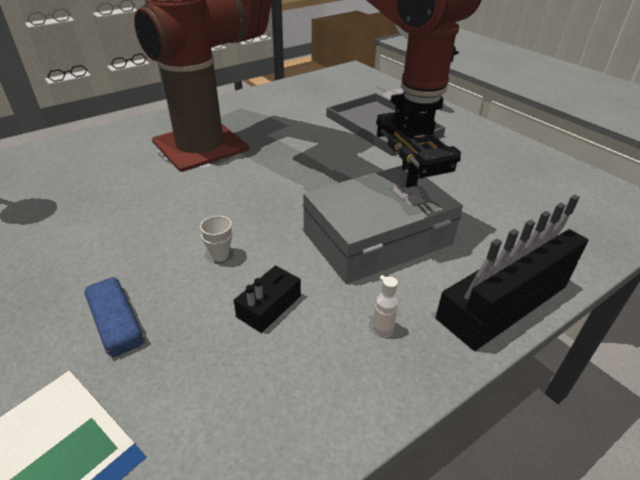

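The cups are nested upright at (217,238). The spray bottle (386,308) and case (113,315) have not moved, and the key is held turned in the lock.

```bash
python3 -c "
from h import *
print(ctrl.job_done())"
```

```text
the job is handed in; nothing more can be done
None
```

I handed the job in at about 30 s on the robot's clock: the cups are nested upright, and the key is fully home, turned clockwise to the stop and still gripped; the spray bottle and spectacle case look unmoved.

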